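Light and hold open the crankcase inspection cover

ROBOT

A 6-joint arm with a two-finger parallel gripper is mounted at the origin on the work surface. World frame = base frame: x ahead of the robot, y to its left, z up, the work surface at z = 0. Lengths are in m, angles in degrees, forces in N, time in s.
With the tool pointing down it reaches from about 0.3 to 0.75 m from the base axis. Payload 8.5 kg.
Tool frame: the origin (TCP) lies on the centre line of the jaws, within the pads' length; the fingertips stand 25 mm ahead of it and the grasp point (between the pads) lies 6 mm ahead of it; z points along the fingers, y is the line along which they close (so a half turn about z gives the same grasp; the last joint's range is limited). The gripper opens to 85 mm and grips with 20 to 120 N. Pads are 22 mm wide; open, the fingers measure 114 mm over their backs; the gripper's body (76 mm by 85 mm) begins 54 mm behind the grasp point. The pads swing forward as they close: fully open they stand 13 mm farther back than shut.
Start: joints at [57.565, 21.807, 74.336, -0, 83.858, -12.336], TCP at [0.189, 0.516, 0.256] pointing down, gripper open.
Joint ranges: [-178.18, 178.18], [-50.72, 133.34], [12.68, 142.11], [-81.47, 261.47], [9.98, 163.14], [-165.26, 165.26]. Speed limits (degrees/s): [136.94, 136.94, 180, 180, 180, 180].

INTERFACE

Orientations are given as a 3x3 rotation matrix whose columns are the frame's x, y, z axes.
In Python, from rig import telemetry, optics, env gives the robot as it stands.
- The arm moves only by the tool send_rows, never from a script. Its argument "deltas" is a list that holds one entry, the list of rows, each a list of 7 numbers: the shift along the tool's x, y, z in m, then the turn, a rotation vector about the tool's x, y, z in rad, then the opening, from -1 (shut) to 1 (fully open), so that 0 is half open. In form: [[[x, y, z, ax, ay, az, grip], ...]]. A call has 1 to 12 rows; each row shifts and turns the commanded pose from where the row before left it, along the tool's axes as they then stand; what a row does not reach is not made up. A row lasts 1/8 s, in which the tool goes at most 62.5 mm and 10.7 degrees, less where a joint would pass 70% of its speed; a pose out of reach is approached as far as the arm can. A call is refused whole if a number of a shift passes 0.0625 or a number of a turn 0.188, either way. A call with a gripper value outside its range is refused whole. The fingers move at their own pace and stop on an object; "squeeze" is the grip in N (left out, the last holds). Time passes only in rows, so rows that do not move let the fingers close. It gives the time, the measured TCP pose, the force, the opening and the grip force at its end, in the units of the state.
- telemetry.observe(): the state, without advancing time (a new reading comes with each control period).
- optics.get_image(name): name is "scene" or "top"; returns a dict with "image" (384x512x3 uint8, red, green, blue), "range_z" (384x512 float32, m along the optical axis (not along the pixel's ray), 0 where there is no reading), "K" (3x3 intrinsics, pixels), "rvec" (rotation vector, rad) and "tvec" (3), from world to camera coordinates, as OpenCV has them. Camera axes: x right, y down, z forward; pixel columns grow to the right and rows downward; lengths in m; the calibration is good to about 2 mm. A picture is of the moment at which its call begins.
- env.close_job(): hands the job in; it is judged then, once.
The state is a dict: "time_s": time; "q": joint angles; "qvel": joint speeds; "joint_efforts": joint torques, N m; "position": TCP position; "tool_rot": TCP orientation; "ft_force": force on the tool from outside, world axes, zero at the start; "wrist_torque": the same for the moment, N m; "grip_width": finger opening in m; "gripper_force": force on a finger pad.
Only numpy, scipy, OpenCV 4.12 (cv2) and the standard library are available. Lean on these libraries where they do the work, as an engineer would, in place of code of your own. Each camera call takes 0.05 s, during which the arm holds its last target. There are 200 camera calls.

TASK

First, with the grey inspection cover of the crankcase still shut, swing the yellow inspection lamp on its stiff arm until its head stands over the yellow dot on the assembly plate, and leave it there. Then lift the cover by its black handle until the cover plate is in line with the red pointer on the angle scale, and finish while holding it still there with the gripper: the cover falls shut if let go. Do not move the pointer or disturb the loose parts and tools on the bench.

Things in the scene. Friction and masses are not known exactly. Their poses are not given: they have to be found in the camera images.
- crankcase: aluminium crankcase bolted to a blue steel plate fixed to the bench; plate 290 x 300 mm, 12 mm thick; case an open-topped box 160 (x) x 130 (y) mm, top at 105 mm. Origin: on the bench surface under the centre of the case; x runs along the cover's hinge, away from the robot, y to the cover's free side, z up. A cylinder bank leans out on the -y side, up to 160 mm high, out to y = -190 mm.
- cover_hinge (a point): middle of the cover's hinge line, 113 mm above the bench, at y = -68 mm of the crankcase; its axes are those of the crankcase: the hinge runs along its x; does not move
- cover_handle (a point): middle of the grip bar of the black bow handle on the cover; bar round, 10 mm thick, along the hinge (x), 100 mm between the centres of its two legs, its axis 38 mm above the plate's top. It lies 105 mm from the hinge line along the cover plate and 42 mm square off it. Axes turn with the cover: y along the plate from hinge to free edge, z out of its outer face. Grip it across from above, the fingers closing along the crankcase's y
- cover (a joint): angle of the grey inspection cover (plate 150 x 130 x 8 mm, about 0.6 kg), rad: 0 shut (level), grows as the free (+y) edge rises, stop at 1.35. It turns freely and falls shut from any angle
- pointer (a joint): angle of the red pointer on the white scale, about the same hinge line and counted the same way as the cover (rad): the cover is in line with the pointer when both joints read the same. Between 0.55 and 1.1, stiff, must not be moved
- pointer_tip (a point): free end of the red pointer (bar 5 mm thick, reaching 95 mm from the hinge line), at the far (+x) end of the case, 94 mm along the hinge from its middle; its y axis points along the pointer, away from the hinge
- lamp (a joint): swing angle of the lamp arm about its upright post, rad; 0 when the arm points along -y of the lamp foot, grows as the head swings toward the robot (clockwise seen from above is positive); range -0.6 to 1.75. Stiff: it needs about 2.5 N at the head and stays where it is left
- lamp_pivot (a point): on the upright axis of the lamp's post, 240 mm above the bench; the lamp foot (black disc, 90 mm wide) is fixed to the bench
- lamp_stem (a point): point to grip on the upright round black stem, 16 mm thick, that stands on the middle of the yellow lamp head (64 mm wide), 200 mm from the post's axis; 297 mm above the bench, stem top at 315, top of the head at 253, underside of the head at 216, arm at 232 to 248
- dot (a point): centre of the yellow dot, 40 mm wide, on top of the assembly plate (14 mm above the bench), near the far end of the case on the cover's free side; it lies within 20 mm of the circle the lamp head swings on
- bearing: steel bearing ring, 60 mm wide, 16 mm high, loose, leave alone; origin centre of underside
- piston: aluminium piston, 60 mm wide, 52 mm high, loose, leave alone; origin centre of underside
- socket_red: red socket, 24 mm wide, 38 mm high, standing loose, leave alone; origin centre of underside
- socket_black: black socket, 24 mm wide, 38 mm high, standing loose, leave alone; origin centre of underside
- wrench: steel wrench, 170 mm long along its x, loose, leave alone; origin under its middle
- screwdriver: screwdriver, 200 mm long along its x, loose, leave alone; origin under its middle
- drill: black cordless drill lying on its side, 190 mm long along its x, handle 150 mm toward its -y, 58 mm high, loose, leave alone; origin under the motor housing

How it is judged:
By the outcome, as a careful person would: the job done as asked, in the order asked, and still so for the second after the job is handed in, while the arm keeps its last pose, push and grip.
It also fails if it takes over 48 s, if anything falls off the work surface, if the arm or the gripper's body presses on something with over 40 N, if the wrist force passes 120 N, or if a joint passes its speed limit or range.

## Working session

There is one attempt and no reset: what is moved stays moved. The work goes in short steps, Python scripts to look and compute and a tool call to move; the robot and the scene stay as the last step left them, time stands still between calls to the robot, and variables do not carry over. Pictures are saved under pics/ and viewed, at most 10 in all, crops included, and the job is handed in when it is done.

Besides the shell and the picture viewer there is one more tool, called after ">>>" as a command line: name --argument value ..., lists and objects as JSON in quotes. send_rows: Moves the arm, as the interface text tells. Its arguments: {"type":"object","properties":{"deltas":{"type":"array"},"squeeze":{"type":"number"}},"required":["deltas"]}

```bash
mkdir -p pics
cat > h.py <<'E'
import numpy as np, cv2
from rig import telemetry, optics, env
def shot(n,save):
    d=optics.get_image(n); np.savez(f'pics/{save}.npz',**d)
    cv2.imwrite(f'pics/{save}.png',cv2.resize(d['image'][:,:,::-1],(768,576)))
    return d
def world(d,u,v,z=None):
    """pixel -> world, from depth, or on plane z"""
    R=cv2.Rodrigues(np.array(d['rvec'],float))[0];t=np.array(d['tvec'],float).ravel()
    r=np.linalg.inv(d['K'])@[u,v,1]; c=-R.T@t; w=R.T@r
    if z is not None: return c+w*(z-c[2])/w[2]
    return c+w*d['range_z'][int(round(v)),int(round(u))]
def cloud(d):
    R=cv2.Rodrigues(np.array(d['rvec'],float))[0];t=np.array(d['tvec'],float).ravel()
    h,w=d['range_z'].shape;v,u=np.mgrid[:h,:w]
    P=np.stack([u,v,np.ones_like(u)],-1)@np.linalg.inv(d['K']).T*d['range_z'][...,None]
    return (P-t)@R
E
python3 - <<'E'
from h import *
for n in('scene','top'):
    d=shot(n,n+'0'); R=cv2.Rodrigues(np.array(d['rvec'],float))[0]; print(n,-R.T@np.array(d['tvec']).ravel(),R)
s=telemetry.observe();print(s)
E
```

```text
scene [1.36477183 0.07863132 0.83566257] [[-0.07751932  0.99678124 -0.02044298]
 [ 0.60171662  0.03042645 -0.7981299 ]
 [-0.7949389  -0.07417137 -0.60213848]]
top [0.46840168 0.01916357 1.35577865] [[ 0.00886399 -0.99995986 -0.00130786]
 [-0.99911304 -0.00880262 -0.04117826]
 [ 0.04116509  0.0016717  -0.99915096]]
{'time_s': 0.1, 'q': array([ 5.75639173e+01,  2.18377583e+01,  7.43782643e+01,  1.97533383e-04,
        8.38575540e+01, -1.23376927e+01]), 'qvel': array([ 0.04206833, -0.16130398, -0.20171901, -0.0315496 ,  0.08704085,
       -0.11645477]), 'joint_efforts': array([ 3.32503791e-03, -4.49224555e+01, -2.31654310e+01, -2.15592754e-04,
        3.64959633e-03, -4.52143155e-06]), 'position': array([0.18889606, 0.51631005, 0.25578024]), 'tool_rot': array([[-9.39103685e-01,  3.43633221e-01, -6.91660170e-04],
       [ 3.43633805e-01,  9.39103103e-01, -1.08197551e-03],
       [ 2.77737482e-04, -1.25376500e-03, -9.99999175e-01]]), 'ft_force': array([ 0.22828023, -0.18450542,  0.13348171]), 'wrist_torque': array([0.03250232, 0.03713706, 0.02452754]), 'gripper_force': 0.0, 'grip_width': 0.08515578925788955}
```

View pics/scene0.png

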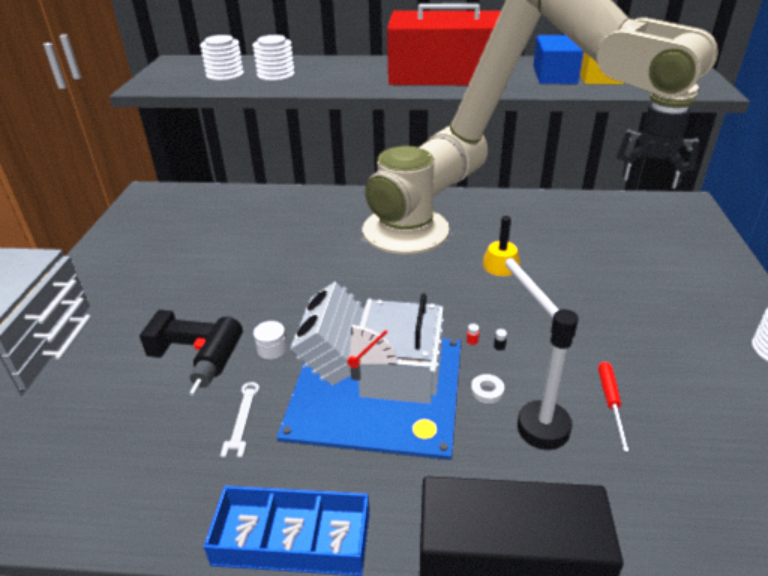

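View pics/top0.png

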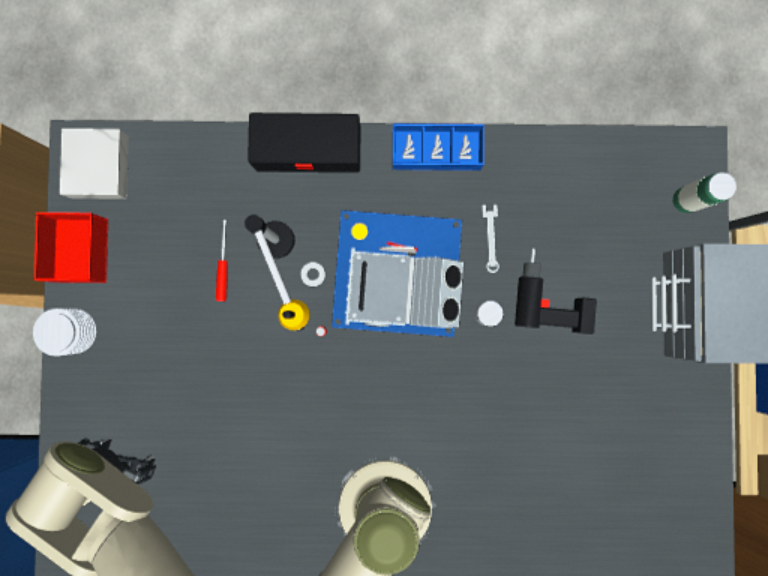

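Run:
```python
from h import *
L=lambda n:dict(np.load(f'pics/{n}.npz'))
t=L('top0');s=L('scene0')
hs=lambda d:cv2.cvtColor(d['image'],cv2.COLOR_RGB2HSV)
for n,d in(('top',t),('scene',s)):
    H=hs(d);P=cloud(d)
    m=(abs(H[...,0].astype(int)-28)<6)&(H[...,1]>170)&(H[...,2]>120)
    k,lab,st,c=cv2.connectedComponentsWithStats(m.astype(np.uint8))
    for i in range(1,k):
        if st[i,4]>40: print(n,'yellow',c[i],st[i],np.median(P[lab==i],0), 'dotplane',world(d,*c[i],z=.014))
def crop(d,u0,v0,u1,v1,k,name): cv2.imwrite('pics/'+name,cv2.resize(d['image'][v0:v1,u0:u1,::-1],None,fx=k,fy=k,interpolation=cv2.INTER_CUBIC))
crop(t,150,130,320,235,4.5,'c1.png')   # 765 wide
crop(s,190,180,310,280,6,'c2.png')
P=cloud(t)
# cover top plane points
m=(abs(P[...,2]-.117)<.006)&(P[...,0]>.35)&(P[...,0]<.7)&(abs(P[...,1])<.2)
k,lab,st,c=cv2.connectedComponentsWithStats(m.astype(np.uint8))
for i in range(1,k):
    if st[i,4]>200:
        uv=np.argwhere(lab==i)[:,::-1].astype(float); X=np.array([world(t,*p,z=.117)[:2] for p in uv]).astype(np.float32); print(st[i],cv2.minAreaRect(X), cv2.boxPoints(cv2.minAreaRect(X)), np.median(P[lab==i],0))
H=hs(t);m=(abs(H[...,0].astype(int)-108)<8)&(H[...,1]>150)&(P[...,0]>.35)&(P[...,0]<.75)&(abs(P[...,1])<.25)&(abs(P[...,2]-.012)<.008)
X=np.array([world(t,u,v,z=.012)[:2] for v,u in np.argwhere(m)],np.float32); r=cv2.minAreaRect(X);print('plate',r,cv2.boxPoints(r))
# lamp: points high
m=(P[...,2]>.2)&(P[...,0]>.3)&(P[...,1]>.05)&(P[...,1]<.45)
print('stemtop',np.median(P[m&(P[...,2]>.3)],0),(m&(P[...,2]>.3)).sum())
```

```text
top yellow [239.3875 154.    ] [235 149  10  11  80] [0.67205372 0.07198876 0.01506141] dotplane [0.67209348 0.07079606 0.014     ]
top yellow [196.12014134 209.72084806] [186 200  20  20 283] [0.46500918 0.18832776 0.25241475] dotplane [0.4651704  0.22743039 0.014     ]
scene yellow [396.20083682  48.54393305] [388  36  27  20 239] [-0.85166242  0.61607834  0.13070333] dotplane [-1.24042766  0.71815339  0.014     ]
scene yellow [332.45801527 171.29770992] [324 161  21  22 262] [0.48396047 0.18885126 0.2460005 ] dotplane [0.14186248 0.23368899 0.014     ]
scene yellow [282.64347826 285.77391304] [276 281  14  11 115] [0.6735389  0.07167275 0.0115759 ] dotplane [0.67494464 0.07104472 0.014     ]
[ 232  169   44   47 1645] ((0.5276064872741699, 0.0157393217086792), (0.13783907890319824, 0.15321889519691467), 85.86933135986328) [[ 0.44623166 -0.04748291]
 [ 0.59905255 -0.05851947]
 [ 0.6089813   0.07896155]
 [ 0.45616043  0.08999811]] [0.52716402 0.01238567 0.11791941]
plate ((0.5699502229690552, -0.022096753120422363), (0.29886680841445923, 0.2890658974647522), 86.06555938720703) [[ 0.41550452 -0.16126086]
 [ 0.7038892  -0.18109511]
 [ 0.72439593  0.11706735]
 [ 0.43601125  0.1369016 ]]
stemtop [0.46638335 0.19511711 0.31535128] 30
```

View pics/c1.png

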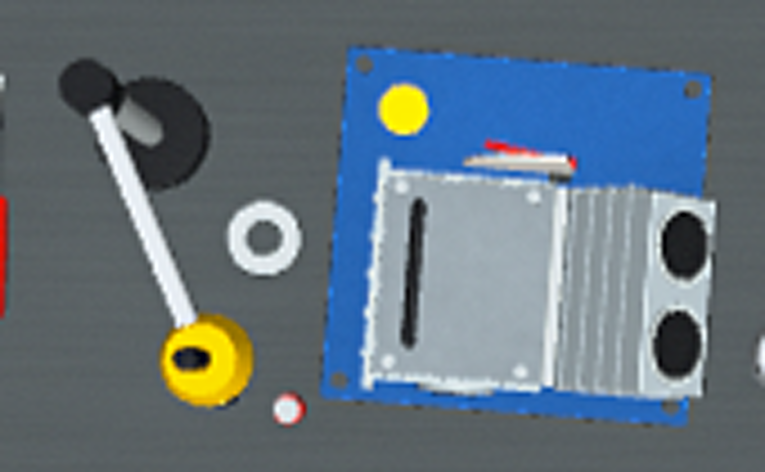

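View pics/c2.png

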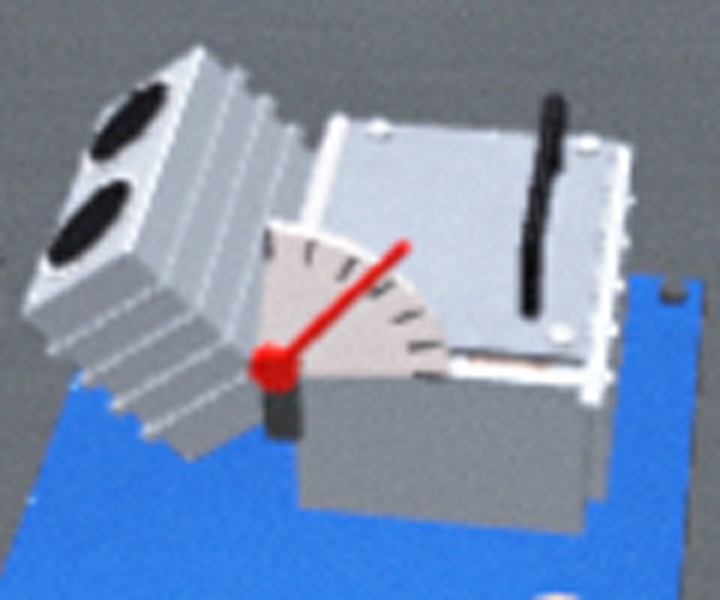

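Run:
```python
from h import *
L=lambda n:dict(np.load(f'pics/{n}.npz'))
t=L('top0');s=L('scene0')
a=np.deg2rad(-3.97);X=np.array([np.cos(a),np.sin(a),0]);Y=np.array([-np.sin(a),np.cos(a),0])
C1=lambda U,V:(150+(U+.5)/4.5-.5,130+(V+.5)/4.5-.5)
C2=lambda U,V:(190+(U+.5)/6-.5,180+(V+.5)/6-.5)
h=[world(t,*C1(*p),z=.158) for p in((419,203),(407,345))];hc=(h[0]+h[1])/2
print('handle top',h,hc)
hs=[world(s,*C2(*p),z=.157) for p in((553,105),(530,305))];print('handle scene',hs,sum(hs)/2)
def ray(d,u,v):
    R=cv2.Rodrigues(d['rvec'])[0];return -R.T@d['tvec'].ravel(),R.T@np.linalg.inv(d['K'])@[u,v,1]
O=hc-.037*Y;O[2]=0
for xo in(.094,.0965):
  for o in(O,O+Y*.002,O-X*.003):
    r=[]
    for p in((273,368),(405,246),(340,306)):
        c,w=ray(s,*C2(*p));q=c+w*(((o+xo*X-c)@X)/(w@X));r.append(np.array([(q-o)@Y,q[2]]))
    d=r[1]-r[0];e=r[1]-np.array([-.068,.113]);print(xo,r,np.linalg.norm(d),'ang',np.arctan2(d[1],d[0]),'from hinge',np.arctan2(e[1],e[0]))
# red pointer in top depth cloud
for n,d in(('top',t),('scene',s)):
    P=cloud(d);H=cv2.cvtColor(d['image'],cv2.COLOR_RGB2HSV)
    m=((H[...,0]<8)|(H[...,0]>172))&(H[...,1]>140)&(P[...,2]>.08)&(abs((P-O)@X-.094)<.03)&(abs((P-O)@Y)<.1)
    Q=P[m]; y=(Q-O)@Y; print(n,m.sum()); print(np.c_[(Q-O)@X,y,Q[:,2]][np.argsort(y)][::max(1,len(y)//12)].round(3))
    print('ang',np.median(np.arctan2(Q[:,2]-.113,y+.068)[y>-.04]))
P=cloud(t)
m=(P[...,2]>.225)&(P[...,0]>.3)&(P[...,1]>.05)&(P[...,1]<.45);Q=P[m];m2=Q[:,0]>.6;print('cap',Q[m2].min(0),Q[m2].max(0),np.median(Q[m2],0))
cap=[world(t,*C1(89,86),z=z) for z in(.24,.26,.27)];print(cap)
for z in(.315,):print('stem',world(t,*C1(187,357),z=z),)
Q=P[m&(P[...,2]>.29)];print(Q.min(0),Q.max(0),Q.mean(0))
P=cloud(s);m=(P[...,2]>.262)&(P[...,0]>.4)&(P[...,0]<.55)&(P[...,1]>.05)&(P[...,1]<.35);Q=P[m];print('stem scene',Q.min(0),Q.max(0),np.median(Q,0))
m=(P[...,2]>.2)&(P[...,0]>.6)&(P[...,0]<.8)&(P[...,1]>.15)&(P[...,1]<.35);Q=P[m];print('cap scene',Q.min(0),Q.max(0),np.median(Q,0))
```

```text
handle top [array([0.58183171, 0.05358306, 0.158     ]), array([0.47806249, 0.06128713, 0.158     ])] [0.5299471 0.0574351 0.158    ]
handle scene [array([0.48719932, 0.06078133, 0.157     ]), array([0.62202763, 0.05557838, 0.157     ])] [0.55461348 0.05817986 0.157     ]
0.094 [array([-0.06835237,  0.10999979]), array([-0.00952211,  0.18534998]), array([-0.03772309,  0.14927061])] 0.09559629158944337 ang 0.9078989672972441 from hinge 0.8910365830538507
0.094 [array([-0.07035237,  0.10999979]), array([-0.01152211,  0.18534998]), array([-0.03972309,  0.14927061])] 0.09559629158944348 ang 0.9078989672972445 from hinge 0.9079842511846661
0.094 [array([-0.06910219,  0.10704736]), array([-0.01003258,  0.18270412]), array([-0.0383483 ,  0.14647795])] 0.09598523485066242 ang 0.9078989672972442 from hinge 0.8770693553449793
0.0965 [array([-0.06772751,  0.11246015]), array([-0.00909671,  0.18755487]), array([-0.03720209,  0.15159782])] 0.09527217220509414 ang 0.9078989672972441 from hinge 0.9021419745834903
0.0965 [array([-0.06972751,  0.11246015]), array([-0.01109671,  0.18755487]), array([-
[... 895 characters left out ...]
 0.159]
 [ 0.097 -0.025  0.169]
 [ 0.098 -0.017  0.18 ]]
ang 0.9091064082923698
cap [0.6009923  0.24709871 0.22564102] [0.66711585 0.2935581  0.26178729] [0.64242581 0.26862564 0.25418909]
[array([0.65222468, 0.27734637, 0.24      ]), array([0.6489297 , 0.27271852, 0.26      ]), array([0.64728222, 0.2704046 , 0.27      ])]
stem [0.46797802 0.19484546 0.315     ]
[0.45927627 0.18846026 0.29112904] [0.47355666 0.20380196 0.31869173] [0.46639752 0.19503213 0.31329252]
stem scene [0.46131074 0.18957171 0.26227792] [0.47876516 0.20515046 0.31369012] [0.47205597 0.19686928 0.29094479]
cap scene [0.6002631  0.24639962 0.20201083] [0.67078398 0.29444525 0.25504672] [0.65981271 0.27114531 0.2422963 ]
```

```bash
cat > plan.py <<'E'
from h import *
from scipy.spatial.transform import Rotation as Ro
def down(yaw): # yaw of tool y, degrees
    a=np.deg2rad(yaw);y=np.array([np.cos(a),np.sin(a),0]);z=np.array([0,0,-1.]);return np.c_[np.cross(y,z),y,z]
def rows(poses,grip,p=None,R=None):
    s=telemetry.observe()
    p=s['position'] if p is None else p; R=s['tool_rot'] if R is None else R
    out=[]
    for (q,S) in poses:
        d=np.round(R.T@(np.array(q)-p),4); w=np.round(Ro.from_matrix(R.T@S).as_rotvec(),4)
        out.append([*map(float,d),*map(float,w),grip]); p=p+R@d; R=R@Ro.from_rotvec(w).as_matrix()
    for i in range(0,len(out),12): print('[['+','.join(str(r).replace(' ','') for r in out[i:i+12])+']]')
    print('end',p,R.round(3).tolist())
E
python3 - <<'E'
from plan import *
s=telemetry.observe();p0=s['position'];y0=69.9
tgt=np.array([.467,.195,.37]);P=[]
for i in range(1,15):
    f=max(0,(i-2)/12);q=p0+(tgt-p0)*[f,f,min(1,i/3)];P.append((q,down(y0-137*i/14)))
P+=[(tgt*[1,1,0]+[0,0,.335],down(-67.1)),(tgt*[1,1,0]+[0,0,.303],down(-67.1))]
rows(P,1)
E
```

```text
[[[0.0,-0.0,-0.0381,-0.0013,-0.0002,0.1708,1],[0.0,-0.0,-0.038,0.0,0.0,0.1708,1],[-0.0349,-0.0059,-0.0381,0.0,0.0,0.1708,1],[-0.0354,0.0003,-0.0,0.0,0.0,0.1708,1],[-0.0349,0.0062,-0.0,0.0,0.0,0.1708,1],[-0.0333,0.012,-0.0,0.0,0.0,0.1708,1],[-0.0308,0.0176,-0.0,0.0,-0.0,0.1708,1],[-0.0273,0.0225,-0.0,0.0,-0.0,0.1708,1],[-0.0231,0.0268,-0.0,0.0,-0.0,0.1708,1],[-0.0182,0.0304,-0.0,0.0,-0.0,0.1708,1],[-0.0128,0.033,-0.0,0.0,-0.0,0.1707,1],[-0.007,0.0347,-0.0,0.0,-0.0,0.1708,1]]]
[[[-0.001,0.0354,-0.0,0.0,-0.0,0.1708,1],[0.0051,0.0351,-0.0,0.0,-0.0,0.1708,1],[-0.0,-0.0,0.035,0.0,-0.0,0.0,1],[-0.0,-0.0,0.032,0.0,-0.0,0.0,1]]]
end [0.46702532 0.19499989 0.3029874 ] [[0.921, 0.389, 0.0], [0.389, -0.921, 0.0], [0.0, 0.0, -1.0]]
```

>>> send_rows --deltas '[[[0.0,0.0,-0.038,-0.0013,0.0,0.171,1],[0.0,0.0,-0.038,0.0,0.0,0.171,1],[-0.035,-0.006,-0.038,0.0,0.0,0.171,1],[-0.0354,0.0003,0.0,0.0,0.0,0.171,1],[-0.035,0.0062,0.0,0.0,0.0,0.171,1],[-0.0333,0.012,0.0,0.0,0.0,0.171,1],[-0.0308,0.0176,0.0,0.0,0.0,0.171,1],[-0.0273,0.0225,0.0,0.0,0.0,0.171,1],[-0.023,0.027,0.0,0.0,0.0,0.171,1],[-0.018,0.03,0.0,0.0,0.0,0.171,1],[-0.013,0.033,0.0,0.0,0.0,0.171,1],[-0.007,0.035,0.0,0.0,0.0,0.171,1]]]'

```text
time_s: 1.6
position: [0.4209, 0.2471, 0.3699]
tool_rot: [[0.743, 0.669, -0.0], [0.669, -0.743, 0.001], [0.001, -0.001, -1.0]]
ft_force: [-0.3, -0.4, -0.0]
grip_width: 0.0855
gripper_force: 0.0
```

>>> send_rows --deltas '[[[-0.001,0.035,0,0,0,0.171,1],[0.005,0.035,0,0,0,0.171,1],[0,0,0,0,0,0,1],[0,0,0,0,0,0,1]]]'

```text
time_s: 2.1
position: [0.4659, 0.1951, 0.3699]
tool_rot: [[0.922, 0.388, -0.0], [0.388, -0.922, 0.001], [0.0, -0.001, -1.0]]
ft_force: [-0.7, 0.8, -0.1]
grip_width: 0.0856
gripper_force: 0.0
```

Run:
```python
from plan import *
s=telemetry.observe();print(s['time_s'],s['position'],s['q'],s['tool_rot'].round(3))
rows([(np.array([.467,.195,z]),down(-67.1)) for z in(.335,.303)],1)
shot('scene','s1')
```

```text
2.1 [0.46588676 0.19505632 0.36993348] [9.22967422e+00 1.38770728e+01 6.74763077e+01 7.63465243e-02
 9.86404892e+01 7.64055814e+01] [[ 0.922  0.388 -0.   ]
 [ 0.388 -0.922  0.001]
 [ 0.    -0.001 -1.   ]]
[[[0.001,0.0005,0.0349,-0.0013,-0.0004,-0.0011,1],[-0.0,0.0,0.032,0.0,-0.0,-0.0,1]]]
end [0.46699972 0.19502843 0.30303329] [[0.921, 0.389, 0.0], [0.389, -0.921, -0.0], [0.0, 0.0, -1.0]]
```

View pics/s1.png

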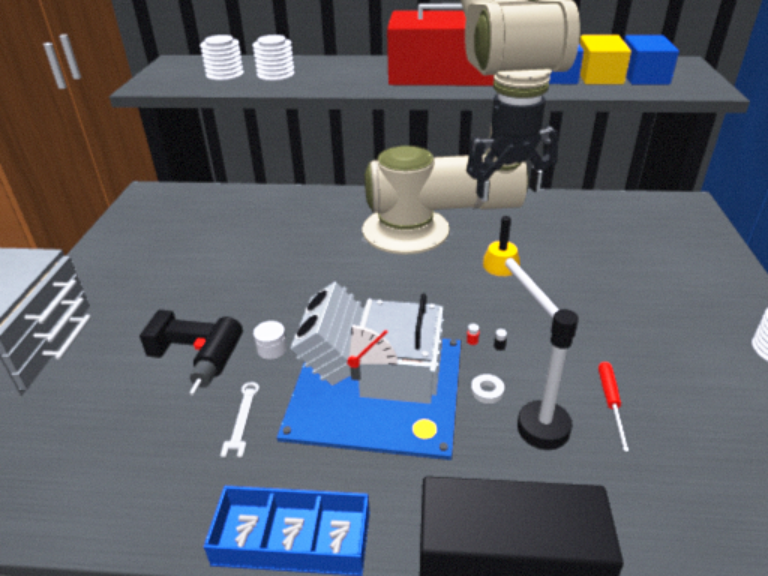

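>>> send_rows --deltas '[[[0.001,0.0,0.035,0,0,0,1],[0,0,0.032,0,0,0,1],[0,0,0,0,0,0,1],[0,0,0,0,0,0,-0.6],[0,0,0,0,0,0,-0.7],[0,0,0,0,0,0,-0.8],[0,0,0,0,0,0,-0.9],[0,0,0,0,0,0,-1],[0,0,0,0,0,0,-1]]]' --squeeze 40

```text
time_s: 3.28
position: [0.4673, 0.1952, 0.3036]
tool_rot: [[0.922, 0.386, 0.001], [0.386, -0.922, 0.001], [0.002, -0.001, -1.0]]
ft_force: [-1.4, -0.2, 5.1]
grip_width: 0.0145
gripper_force: 38.9
```

Run:
```python
from plan import *
s=telemetry.observe();print(s['position'],s['ft_force'],s['grip_width'],s['gripper_force'])
p=s['position'];piv=np.array([.649,.272]);v=p[:2]-piv;print('r',np.linalg.norm(v))
# pivot correction along the arm so that r=0.2, keep direction of pivot estimate
a0=np.arctan2(v[1],v[0]);dot=np.array([.6725,.0710]);
u=v/np.linalg.norm(v);piv=p[:2]-.2*u;d=dot-piv;a1=np.arctan2(d[1],d[0]);da=a1-a0;print(piv,np.rad2deg([a0,a1]),np.linalg.norm(d))
s0=s['tool_rot'];P=[]
n=20
for i in range(1,n+1):
    f=i/n; f=f if 1 else 0
    a=a0+da*f;P.append((np.r_[piv+.2*np.array([np.cos(a),np.sin(a)]),.303],Ro.from_rotvec([0,0,da*f]).as_matrix()@s0))
rows(P,-1)
```

```text
[0.46730601 0.19523838 0.30359082] [-1.43231058 -0.20869821  5.1406142 ] 0.014514398189690733 38.93974184989929
r 0.19724363481592277
[0.65153907 0.2730727 ] [-157.09703789  -84.07790801] 0.20315692541711222
[[[0.0004,0.0127,0.0006,0.0001,-0.0,-0.0637,-1],[0.0005,0.0128,-0.0,0.0001,-0.0001,-0.0637,-1],[0.0004,0.0127,-0.0,0.0002,-0.0,-0.0638,-1],[0.0005,0.0127,-0.0,0.0001,-0.0001,-0.0637,-1],[0.0004,0.0128,-0.0001,0.0001,-0.0,-0.0637,-1],[0.0005,0.0127,0.0,0.0001,-0.0001,-0.0637,-1],[0.0004,0.0127,0.0,0.0001,-0.0,-0.0637,-1],[0.0004,0.0128,0.0,0.0001,-0.0001,-0.0638,-1],[0.0005,0.0127,0.0,0.0002,-0.0,-0.0637,-1],[0.0004,0.0127,0.0,0.0001,-0.0001,-0.0637,-1],[0.0005,0.0128,-0.0,0.0001,-0.0,-0.0637,-1],[0.0004,0.0127,-0.0,0.0001,-0.0001,-0.0638,-1]]]
[[[0.0005,0.0127,-0.0,0.0001,0.0,-0.0637,-1],[0.0004,0.0128,-0.0,0.0001,-0.0,-0.0637,-1],[0.0004,0.0127,-0.0,0.0002,-0.0001,-0.0637,-1],[0.0005,0.0128,-0.0,0.0001,-0.0,-0.0637,-1],[0.0004,0.0127,-0.0001,0.0001,-0.0001,-0.0638,-1],[0.0005,0.0127,0.0,0.0001,-0.0,-0.0637,-1],[0.0004,0.0128,0.0,0.0001,-0.0001,-0.0637,-1],[0.0005,0.0127,0.0,0.0002,-0.0,-0.0637,-1]]]
end [0.67218511 0.07418208 0.30302517] [[-0.1, 0.995, -0.001], [0.995, 0.1, 0.002], [0.002, -0.001, -1.0]]
```

>>> send_rows --deltas '[[[0.0004,0.0127,0,0,0,-0.0637,-1],[0.0005,0.0127,0,0,0,-0.0637,-1],[0.0004,0.0127,0,0,0,-0.0637,-1],[0.0005,0.0127,0,0,0,-0.0637,-1],[0.0004,0.0127,0,0,0,-0.0637,-1],[0.0005,0.0127,0,0,0,-0.0637,-1]]]'

```text
time_s: 4.03
position: [0.5101, 0.1328, 0.3036]
tool_rot: [[0.71, 0.704, 0.003], [0.704, -0.71, 0.003], [0.004, -0.001, -1.0]]
ft_force: [1.7, 7.3, 4.5]
grip_width: 0.0151
gripper_force: 39.1
```

>>> send_rows --deltas '[[[0.0004,0.0127,0,0,0,-0.0637,-1],[0.0005,0.0127,0,0,0,-0.0637,-1],[0.0004,0.0127,0,0,0,-0.0637,-1],[0.0005,0.0127,0,0,0,-0.0637,-1],[0.0004,0.0127,0,0,0,-0.0637,-1],[0.0005,0.0127,0,0,0,-0.0637,-1],[0.0004,0.0127,0,0,0,-0.0637,-1],[0.0005,0.0127,0,0,0,-0.0637,-1]]]'

```text
time_s: 5.03
position: [0.5965, 0.0828, 0.3036]
tool_rot: [[0.275, 0.962, 0.002], [0.961, -0.275, 0.005], [0.005, 0.001, -1.0]]
ft_force: [-0.1, 11.1, 5.1]
grip_width: 0.0154
gripper_force: 39.2
```

>>> send_rows --deltas '[[[0.0004,0.0127,0,0,0,-0.0637,-1],[0.0005,0.0127,0,0,0,-0.0637,-1],[0.0004,0.0127,0,0,0,-0.0637,-1],[0.0005,0.0127,0,0,0,-0.0637,-1],[0.0004,0.0127,0,0,0,-0.0637,-1],[0.0005,0.0127,0,0,0,-0.0637,-1],[0,0,0,0,0,0,-1],[0,0,0,0,0,0,-1]]]'

```text
time_s: 6.02
position: [0.6719, 0.0768, 0.3036]
tool_rot: [[-0.103, 0.995, 0.003], [0.995, 0.103, 0.005], [0.004, 0.003, -1.0]]
ft_force: [1.5, 10.2, 5.5]
grip_width: 0.0144
gripper_force: 39.3
```

Run:
```python
from plan import *
s=telemetry.observe();print(s['position'],s['ft_force'],s['q'])
t=shot('top','t2');c=shot('scene','s2')
for n,d in(('top',t),('scene',c)):
    P=cloud(d);H=cv2.cvtColor(d['image'],cv2.COLOR_RGB2HSV)
    m=(abs(H[...,0].astype(int)-28)<6)&(H[...,1]>170)&(H[...,2]>100)&(P[...,0]>.3)
    k,lab,st,cc=cv2.connectedComponentsWithStats(m.astype(np.uint8))
    for i in range(1,k):
        if st[i,4]>15: print(n,st[i],np.median(P[lab==i],0),P[lab==i].min(0),P[lab==i].max(0))
```

```text
[0.67190494 0.07680617 0.30362137] [ 1.45319845 10.16072328  5.50661069] [ -3.5814377   34.17215358  45.48644291   0.28249693 100.212026
  -9.41607619]
top [236 140   9  20 110] [0.66231517 0.05996717 0.23715591] [0.60871383 0.04823801 0.00932349] [0.68301535 0.0793923  0.42050035]
top [226 145   4   7  18] [0.65446513 0.09707645 0.24482621] [0.63320067 0.08403203 0.23245573] [0.66289269 0.10399016 0.41124281]
scene [275 209  23  26 379] [0.69179377 0.07357483 0.24823595] [0.65187478 0.05053055 0.22071841] [1.36477183 0.09915855 0.83566257]
scene [276 280  14  12 120] [0.67370627 0.07068495 0.01161497] [0.6513834  0.05371374 0.00771356] [1.36477183 0.08744258 0.83566257]
```

View pics/s2.png

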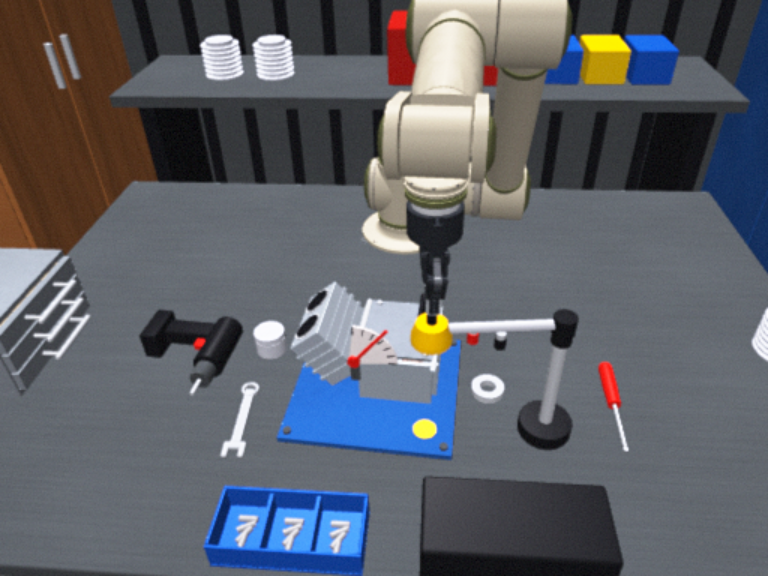

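>>> send_rows --deltas '[[[0,0,0,0,0,0,1],[0,0,0,0,0,0,1],[0,0,0,0,0,0,1],[0,0,0,0,0,0,1],[0,0,-0.03,0,0,0,1],[0,0,-0.04,0,0,0,1],[0,0,0,0,0,0,1]]]'

```text
time_s: 7.0
position: [0.6718, 0.0743, 0.3766]
tool_rot: [[-0.1, 0.995, 0.007], [0.995, 0.1, 0.001], [-0.0, 0.007, -1.0]]
ft_force: [1.6, 0.0, 0.0]
grip_width: 0.0855
gripper_force: 0.0
```

Run:
```python
from plan import *
s=telemetry.observe();p=s['position'];R=s['tool_rot'];print(p,s['q'],s['grip_width'])
y0=np.rad2deg(np.arctan2(R[1,1],R[0,1]));yt=86.03
tgt=np.array([.530,.0575,.30]);P=[]
for i in range(1,9):
    P.append((p+(tgt-p)*[i/8,i/8,max(0,(i-5)/3)],down(y0+(yt-y0)*i/8)))
rows(P,1)
```

```text
[0.6718342  0.07433721 0.37656004] [-3.71925339e+00  3.39333442e+01  3.44733476e+01  6.89622655e-02
  1.11177667e+02 -9.41591334e+00] 0.08554514312457517
[[[-0.0003,-0.0179,-0.0001,0.0073,0.0007,-0.1752,1],[0.0028,-0.0176,-0.0,0.0,0.0,-0.1752,1],[0.0058,-0.0169,-0.0,0.0,0.0,-0.1752,1],[0.0086,-0.0156,-0.0,-0.0,0.0,-0.1752,1],[0.0113,-0.0138,-0.0,-0.0,0.0,-0.1752,1],[0.0135,-0.0117,0.0255,-0.0,0.0,-0.1752,1],[0.0153,-0.0092,0.0255,-0.0,0.0,-0.1752,1],[0.0167,-0.0063,0.0255,-0.0,0.0,-0.1752,1]]]
end [0.53002728 0.05747415 0.30002674] [[-0.998, 0.069, 0.0], [0.069, 0.998, -0.0], [-0.0, -0.0, -1.0]]
```

>>> send_rows --deltas '[[[0,-0.018,0,0.0073,0,-0.175,1],[0.003,-0.0175,0,0,0,-0.175,1],[0.006,-0.017,0,0,0,-0.175,1],[0.0085,-0.0155,0,0,0,-0.175,1],[0.0113,-0.014,0,0,0,-0.175,1],[0.0135,-0.0117,0.0255,0,0,-0.175,1],[0.0153,-0.009,0.0255,0,0,-0.175,1],[0.0167,-0.0063,0.0255,0,0,-0.175,1],[0,0,0,0,0,0,1],[0,0,0,0,0,0,1]]]'

```text
time_s: 8.25
position: [0.5298, 0.0583, 0.2981]
tool_rot: [[-0.997, 0.074, -0.005], [0.074, 0.997, -0.0], [0.005, -0.001, -1.0]]
ft_force: [1.1, -0.3, 0.2]
grip_width: 0.0856
gripper_force: 0.0
```

Run:
```python
from plan import *
c=shot('scene','s3')
s=telemetry.observe();p=s['position'];print(s['time_s'],p,s['q'])
P=cloud(c);H=cv2.cvtColor(c['image'],cv2.COLOR_RGB2HSV)
m=(P[...,2]>.262)&(P[...,2]<.32)&(P[...,0]>.64)&(P[...,0]<.7)&(P[...,1]>.03)&(P[...,1]<.12);Q=P[m];print('stem',Q.min(0),Q.max(0),np.median(Q,0))
# handle: dark pixels between .14 and .165
m=(c['image'].max(-1)<70)&(abs(P[...,2]-.152)<.012)&(P[...,0]>.45)&(P[...,0]<.62)&(P[...,1]>.03)&(P[...,1]<.09);Q=P[m];print('handle',len(Q),Q.min(0),Q.max(0),np.median(Q,0),np.polyfit(Q[:,0],Q[:,1],1))
rows([(np.array([.530,.0575,z]),down(86.03)) for z in(.25,.20,.161)],1)
```

```text
8.3 [0.52992657 0.05824009 0.2982306 ] [-6.43748049e+00  1.86676590e+01  7.21861299e+01 -5.23184037e-02
  8.94135564e+01 -9.22321872e+01]
stem [0.66543259 0.07124537 0.26214966] [0.68298112 0.08545383 0.31452865] [0.67826345 0.07835507 0.29319436]
handle 42 [0.48066049 0.05614485 0.1519081 ] [0.53411298 0.06483825 0.16014987] [0.50622076 0.06008071 0.15631703] [-0.04511488  0.08335417]
[[[-0.0004,-0.0007,0.0482,-0.0007,-0.0047,-0.0041,1],[0.0,0.0,0.05,-0.0,0.0,0.0,1],[0.0,0.0,0.039,-0.0,0.0,0.0,1]]]
end [0.53004566 0.05749227 0.16102977] [[-0.998, 0.069, -0.0], [0.069, 0.998, -0.0], [-0.0, -0.0, -1.0]]
```

View pics/s3.png

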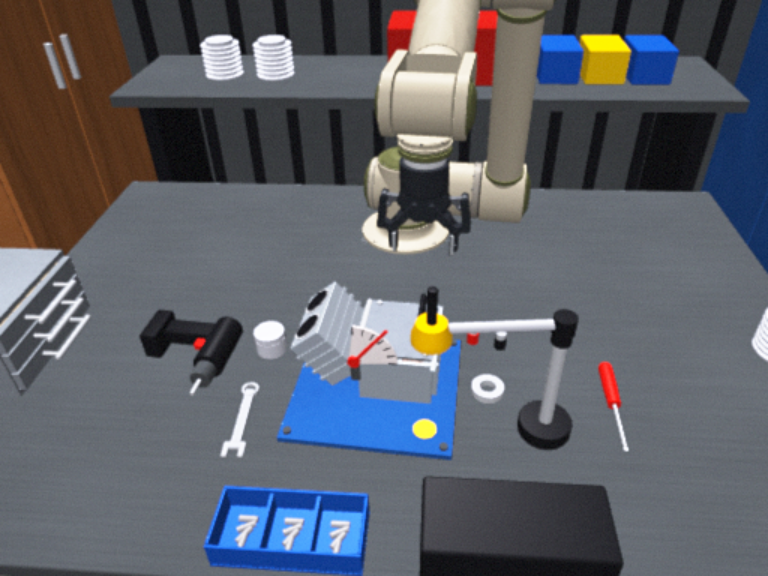

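>>> send_rows --deltas '[[[0,-0.0003,0.048,0,-0.005,-0.004,1],[0,0,0.05,0,0,0,1],[0,0,0.039,0,0,0,1],[0,0,0,0,0,0,0],[0,0,0,0,0,0,-0.5],[0,0,0,0,0,0,-0.8],[0,0,0,0,0,0,-0.9],[0,0,0,0,0,0,-1],[0,0,0,0,0,0,-1],[0,0,0,0,0,0,-1]]]' --squeeze 45

```text
time_s: 9.55
position: [0.5289, 0.0563, 0.1616]
tool_rot: [[-0.998, 0.067, 0.0], [0.067, 0.998, -0.004], [-0.0, -0.004, -1.0]]
ft_force: [-2.4, -9.9, 5.4]
grip_width: 0.0087
gripper_force: 43.9
```

```bash
cat > lift.py <<'E'
from plan import *
import sys
a=np.deg2rad(-3.97);X=np.array([np.cos(a),np.sin(a),0]);Y=np.array([-np.sin(a),np.cos(a),0]);Z=np.array([0,0,1.])
def lift(th0,th1,n,k,g=0.006):
    """bar carried from th0 to th1 on its arc; tool tilts by k*dth; g = bar ahead of the TCP"""
    s=telemetry.observe();p=s['position'];R=s['tool_rot'];b=p+g*R[:,2]
    r=lambda t:(.105*np.cos(t)-.042*np.sin(t))*Y+(.105*np.sin(t)+.042*np.cos(t))*Z
    P=[]
    for i in range(1,n+1):
        t=th0+(th1-th0)*i/n;S=Ro.from_rotvec(X*k*(t-th0)).as_matrix()@R
        P.append((b+r(t)-r(th0)-g*S[:,2],S))
    rows(P,-1)
E
python3 - <<'E'
from lift import *
s=telemetry.observe();print({k:s[k] for k in('position','tool_rot','ft_force','wrist_torque','grip_width','gripper_force')})
lift(0,.9,18,.5)
E
```

```text
{'position': array([0.52892402, 0.05631271, 0.16162711]), 'tool_rot': array([[-9.97744002e-01,  6.71334695e-02,  6.36823047e-05],
       [ 6.71326310e-02,  9.97735468e-01, -4.14069178e-03],
       [-3.41517100e-04, -4.12707523e-03, -9.99991425e-01]]), 'ft_force': array([-2.42615521, -9.91580513,  5.41119539]), 'wrist_torque': array([-1.53886253,  0.3739931 , -0.0107584 ]), 'grip_width': 0.008744434988584305, 'gripper_force': 43.88750374317169}
[[[0.0,-0.0024,-0.0052,-0.025,-0.0001,0.0,-1],[0.0,-0.0025,-0.0051,-0.025,-0.0,0.0,-1],[0.0,-0.0027,-0.0051,-0.025,-0.0001,0.0,-1],[0.0,-0.0028,-0.005,-0.025,-0.0,0.0,-1],[0.0,-0.0029,-0.0049,-0.025,-0.0001,0.0,-1],[0.0,-0.003,-0.0049,-0.025,-0.0,0.0001,-1],[0.0,-0.0032,-0.0048,-0.025,-0.0001,-0.0,-1],[0.0,-0.0032,-0.0047,-0.025,-0.0,-0.0,-1],[0.0,-0.0034,-0.0046,-0.025,-0.0001,-0.0,-1],[0.0,-0.0035,-0.0046,-0.025,-0.0,-0.0,-1],[0.0001,-0.0036,-0.0044,-0.025,-0.0001,-0.0,-1],[-0.0,-0.0038,-0.0044,-0.025,-0.0,0.0,-1]]]
[[[-0.0,-0.0038,-0.0043,-0.025,-0.0001,0.0,-1],[-0.0,-0.0039,-0.0042,-0.025,-0.0,0.0,-1],[-0.0,-0.0041,-0.0041,-0.025,-0.0001,0.0,-1],[-0.0,-0.0041,-0.004,-0.025,-0.0,0.0,-1],[-0.0,-0.0043,-0.0039,-0.025,-0.0001,0.0,-1],[0.0,-0.0043,-0.0038,-0.025,-0.0001,0.0001,-1]]]
end [ 0.52371608 -0.01874593  0.22742516] [[-0.998, 0.06, 0.03], [0.068, 0.9, 0.43], [-0.001, 0.431, -0.902]]
```

>>> send_rows --deltas '[[[0,-0.0024,-0.0052,-0.025,0,0,-1],[0,-0.0025,-0.0051,-0.025,0,0,-1],[0,-0.0027,-0.0051,-0.025,0,0,-1],[0,-0.0028,-0.005,-0.025,0,0,-1],[0,-0.0029,-0.005,-0.025,0,0,-1],[0,-0.003,-0.0049,-0.025,0,0,-1]]]'

```text
time_s: 10.3
position: [0.5277, 0.0394, 0.1896]
tool_rot: [[-0.998, 0.066, 0.009], [0.067, 0.987, 0.149], [0.001, 0.149, -0.989]]
ft_force: [4.9, -4.2, -9.7]
grip_width: 0.0083
gripper_force: 43.8
```

Lifting well; continue to about 0.9.

>>> send_rows --deltas '[[[0,-0.0032,-0.0048,-0.025,0,0,-1],[0,-0.0032,-0.0047,-0.025,0,0,-1],[0,-0.0034,-0.0046,-0.025,0,0,-1],[0,-0.0035,-0.0046,-0.025,0,0,-1],[0,-0.0036,-0.0044,-0.025,0,0,-1],[0,-0.0038,-0.0044,-0.025,0,0,-1]]]'

```text
time_s: 11.05
position: [0.526, 0.0144, 0.2127]
tool_rot: [[-0.998, 0.064, 0.02], [0.066, 0.953, 0.297], [0.0, 0.298, -0.955]]
ft_force: [5.7, 4.1, -4.7]
grip_width: 0.0081
gripper_force: 43.8
```

>>> send_rows --deltas '[[[0,-0.0038,-0.0043,-0.025,0,0,-1],[0,-0.0039,-0.0042,-0.025,0,0,-1],[0,-0.0041,-0.0041,-0.025,0,0,-1],[0,-0.0041,-0.004,-0.025,0,0,-1],[0,-0.0043,-0.0039,-0.025,0,0,-1],[0,-0.0043,-0.0038,-0.025,0,0,-1],[0,0,0,0,0,0,-1],[0,0,0,0,0,0,-1],[0,0,0,0,0,0,-1]]]'

```text
time_s: 12.18
position: [0.5239, -0.0164, 0.2278]
tool_rot: [[-0.998, 0.059, 0.03], [0.066, 0.898, 0.436], [-0.001, 0.437, -0.9]]
ft_force: [1.9, 4.8, 4.8]
grip_width: 0.0083
gripper_force: 44.1
```

```bash
cat > chk.py <<'E'
from lift import *
def chk(tag):
    s=telemetry.observe();p=s['position'];R=s['tool_rot'];b=p+.006*R[:,2]
    b0=np.array([.52892,.05629,.1556]);O=b0-.037*Y;h=O-.068*Y;h[2]=.113
    for off in (h,h+[0,0,.0006]):
        v=b-off;print('theta from TCP',np.arctan2(v[2],v@Y)-np.arctan2(.042,.105),'r',np.hypot(v[2],v@Y),'(0.1131)')
    print(s['time_s'],p,s['ft_force'],s['grip_width'],s['gripper_force'])
    for n in('top','scene'):
        c=shot(n,n[0]+tag);P=cloud(c);Q=P-O;x=Q@X;y=Q@Y;z=Q[...,2]
        # cover plate outer face points: rgb grey, within frame
        im=c['image'].astype(int);grey=(im.max(-1)-im.min(-1)<30)&(im.min(-1)>90)
        m=grey&(abs(x)<.085)&(y>-.075)&(y<.06)&(z>.13)&(z<.26)
        print(n,m.sum())
        if m.sum()>30:
            yz=np.c_[y[m],z[m]];l=cv2.fitLine(yz.astype(np.float32),cv2.DIST_HUBER,0,.01,.01).ravel();print('cover line',l,np.arctan2(l[1],l[0]))
    cv2.imwrite(f'pics/z{tag}.png',cv2.resize(c['image'][160:270,180:320,::-1],None,fx=5.5,fy=5.5,interpolation=cv2.INTER_CUBIC))
E
python3 -c "
from chk import *
chk('4')"
```

```text
theta from TCP 0.8828625748313224 r 0.11481723714317646 (0.1131)
theta from TCP 0.881273325046299 r 0.11424551228749358 (0.1131)
12.175 [ 0.52391822 -0.01641476  0.22783123] [1.92586898 4.83155606 4.8185105 ] 0.008280992526561363 44.11100506782532
top 45
cover line [ 0.9575147  -0.28838453 -0.02352406  0.16168597] -0.29253927
scene 69
cover line [ 0.62388116 -0.78151923 -0.03529619  0.1724788 ] -0.89709723
```

View pics/z4.png

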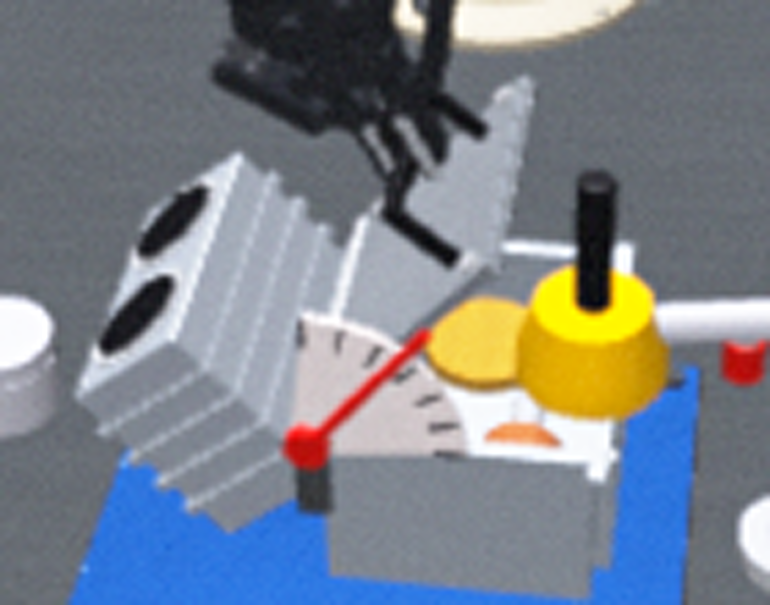

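Run:
```python
from lift import *
c=dict(np.load('pics/s4.npz'));O=np.array([.52892,.05629,0])-.037*Y;O[2]=0
def pr(x,r,n,t):
    y=-.068+r*np.cos(t)-n*np.sin(t);z=.113+r*np.sin(t)+n*np.cos(t)
    u=cv2.projectPoints((O+x*X+y*Y+z*Z)[None],c['rvec'],c['tvec'],c['K'],None)[0].ravel()
    return ((u-[180,160]+.5)*5.5-.5).round(1)
print('hub',pr(.0965,0,0,0))
for t in(.84,.87,.9,.93,.96):
    print(t,'tip',pr(.0965,.095,0,t),'corner+x top/bot',pr(.075,.130,.004,t),pr(.075,.13,-.004,t),'corner-x',pr(-.075,.13,.004,t),pr(-.075,.13,-.004,t),'bar',pr(.05,.105,.042,t),pr(-.05,.105,.042,t))
im=cv2.resize(c['image'][200:228,232:276,::-1],None,fx=18,fy=18,interpolation=cv2.INTER_CUBIC);cv2.imwrite('pics/zz4.png',im)
```

```text
hub [302.4 444.8]
0.84 tip [434.1 341.2] corner+x top/bot [485.5 263.9] [499.  274.3] corner-x [524.3  73.4] [536.2  83.1] bar [393.6 209.8] [426.5  84.7]
0.87 tip [429.2 337.6] corner+x top/bot [478.7 259. ] [492.5 269.2] corner-x [518.2  68.9] [530.5  78.3] bar [386.5 207.4] [419.9  82.4]
0.9 tip [424.2 334.1] corner+x top/bot [471.7 254.3] [485.9 264.2] corner-x [512.   64.5] [524.6  73.7] bar [379.3 205.1] [413.3  80.2]
0.93 tip [419.  330.7] corner+x top/bot [464.5 249.7] [479.1 259.3] corner-x [505.6  60.2] [518.5  69.1] bar [372.1 202.9] [406.6  78.2]
0.96 tip [413.7 327.4] corner+x top/bot [457.2 245.3] [472.1 254.6] corner-x [499.1  56.1] [512.3  64.7] bar [364.9 200.9] [399.9  76.3]
```

View pics/zz4.png

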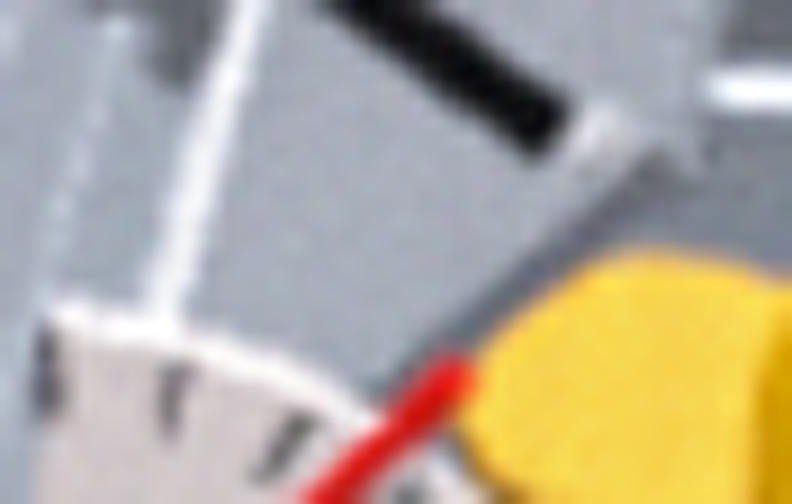

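```bash
cat > fit.py <<'E'
from lift import *
O=np.array([.52892,.05629,0])-.037*Y;O[2]=0
def fit(c,polys,show=True):
    P=cloud(c)-O;x,y,z=P@X,P@Y,P[...,2];m=np.zeros(x.shape,np.uint8)
    for q in polys: cv2.fillPoly(m,[np.round((np.array(q)+.5)/5.5-.5+[180,160]).astype(np.int32)],1)
    m=(m>0)&(c['range_z']>0);A=np.c_[x[m],y[m],z[m]]
    from scipy.optimize import least_squares
    f=lambda k:(A[:,2]-.113-k[2]*A[:,0])*np.cos(k[0])-(A[:,1]+.068)*np.sin(k[0])-k[1]
    r=least_squares(f,[.85,.004,0],loss='soft_l1',f_scale=.002)
    cov=np.linalg.inv(r.jac.T@r.jac)*np.var(r.fun)
    r1=least_squares(lambda k:f([k[0],.004,0]),[.85],loss='soft_l1',f_scale=.002)
    print('plane theta,off,slope',r.x,'sd',cov[0,0]**.5,'n',m.sum(),'rms',np.std(f(r.x)),'theta with hinge fixed',r1.x)
def pointer(c):
    P=cloud(c)-O;x,y,z=P@X,P@Y,P[...,2];H=cv2.cvtColor(c['image'],cv2.COLOR_RGB2HSV)
    m=((H[...,0]<8)|(H[...,0]>172))&(H[...,1]>140)&(z>.12)&(abs(x-.096)<.02)&(y>-.055)&(y<.02)
    # place red pixels on the plane x=.0965 (pointer face)
    v,u=np.nonzero(m);R=cv2.Rodrigues(c['rvec'])[0];o=-R.T@c['tvec'].ravel()
    W=(np.linalg.inv(c['K'])@np.c_[u,v,np.ones(len(u))].T).T@R
    for xf in(.0965,):
        k=((O+xf*X-o)@X)/(W@X);Q=o+W*k[:,None]-O;q=np.c_[Q@Y,Q[:,2]].astype(np.float32)
        l=cv2.fitLine(q,cv2.DIST_HUBER,0,.01,.01).ravel();print('pointer dir',np.arctan2(l[1],l[0])%np.pi,'via hinge',np.arctan2(l[3]-.113,l[2]+.068),'n',len(u))
    d=c['range_z'][m];l=cv2.fitLine(np.c_[y[m],z[m]].astype(np.float32),cv2.DIST_HUBER,0,.01,.01).ravel();print('depth dir',np.arctan2(l[1],l[0])%np.pi,np.median(x[m]))
E
python3 - <<'E'
from fit import *
c=dict(np.load('pics/s4.npz'))
A=[[372,220],[388,228],[445,270],[475,267],[405,325],[355,308]];B=[[505,115],[518,105],[492,235],[462,228],[445,195],[480,140]]
fit(c,[A]);fit(c,[A,B])
for n in('s0','s3','s4'):pointer(dict(np.load(f'pics/{n}.npz')))
# bias check: shut cover with the same kind of fit
c=dict(np.load('pics/s0.npz'));P=cloud(c)-O;x,y,z=P@X,P@Y,P[...,2];m=(abs(x)<.065)&(y>-.06)&(y<.02)&(abs(z-.117)<.008);print('shut: theta',np.polyfit(y[m],z[m],1),z[m].mean())
E
```

```text
plane theta,off,slope [ 8.74586244e-01  3.07817065e-04 -7.14337859e-03] sd 0.0031508600854827074 n 236 rms 0.0006537728494391777 theta with hinge fixed [0.81683873]
plane theta,off,slope [8.67599449e-01 5.59074253e-04 2.40970083e-03] sd 0.0009357514175873044 n 417 rms 0.000657480861862498 theta with hinge fixed [0.83254354]Traceback (most recent call last):
  File "<stdin>", line 5, in <module>
    fid = stack.enter_context(open(os.fspath(file), "rb"))
                              ~~~~^^^^^^^^^^^^^^^^^^^^^^^
FileNotFoundError: [Errno 2] No such file or directory: 'pics/s0.npz'
```

Run:
```python
from fit import *
for n in('scene0','s3','s4'):pointer(dict(np.load(f'pics/{n}.npz')))
c=dict(np.load('pics/scene0.npz'));P=cloud(c)-O;x,y,z=P@X,P@Y,P[...,2];m=(abs(x)<.065)&(y>-.06)&(y<.02)&(abs(z-.117)<.008);print('shut: theta',np.polyfit(y[m],z[m],1),z[m].mean())
c=dict(np.load('pics/s4.npz'))
# scale plate is vertical, its plane x? hinge yaw check via plane points near the scale
P=cloud(c)-O;x,y,z=P@X,P@Y,P[...,2];im=c['image'].astype(int)
m=(abs(x-.09)<.02)&(y>-.06)&(y<-.01)&(z>.12)&(z<.17)&(im.min(-1)>150);print('scale x',np.median(x[m]),np.polyfit(y[m],x[m],1),m.sum())
# front wall of the case x=+80
m=(abs(x-.08)<.012)&(abs(y)<.05)&(z>.03)&(z<.095);print('wall',np.median(x[m]),np.polyfit(y[m],x[m],1),m.sum())
```

```text
pointer dir 0.94038814 via hinge 0.8691209 n 49
depth dir 0.9224908 0.09815620463772297
pointer dir 0.9222684 via hinge 0.8812045 n 47
depth dir 0.92526174 0.0977937128855601
pointer dir 0.91781163 via hinge 0.88214487 n 53
depth dir 0.9193905 0.09709529895013444
shut: theta [-0.00132174  0.11431842] 0.11433779967984607
scale x 0.09103235221598731 [-0.01378826  0.09035648] 221
wall 0.08183245933477759 [-0.0014813  0.0818126] 643
```

```bash
python3 -c "
from lift import *
lift(.868,.918,4,1.0)"
```

```text
[[[0.0,-0.0011,-0.001,-0.0125,-0.0,-0.0,-1],[0.0,-0.0011,-0.001,-0.0125,-0.0001,-0.0,-1],[0.0,-0.0011,-0.0009,-0.0125,-0.0,-0.0,-1],[0.0,-0.0011,-0.001,-0.0125,-0.0001,-0.0,-1]]]
end [ 0.52353303 -0.02208695  0.22931928] [[-0.998, 0.057, 0.033], [0.066, 0.875, 0.48], [-0.002, 0.481, -0.877]]
```

>>> send_rows --deltas '[[[0,-0.0011,-0.001,-0.0125,0,0,-1],[0,-0.0011,-0.001,-0.0125,0,0,-1],[0,-0.0011,-0.001,-0.0125,0,0,-1],[0,-0.0011,-0.001,-0.0125,0,0,-1],[0,0,0,0,0,0,-1],[0,0,0,0,0,0,-1],[0,0,0,0,0,0,-1],[0,0,0,0,0,0,-1]]]'

```text
time_s: 13.28
position: [0.5235, -0.0222, 0.2293]
tool_rot: [[-0.998, 0.057, 0.033], [0.066, 0.875, 0.48], [-0.001, 0.481, -0.877]]
ft_force: [1.7, 3.9, 4.4]
grip_width: 0.0082
gripper_force: 44.2
```

Run:
```python
from chk import *
from fit import *
chk('5')
A=[[372,220],[388,228],[440,262],[466,258],[405,315],[357,305]];B=[[498,110],[508,105],[482,225],[455,218],[440,190],[475,140]]
for i in range(3):
    c=optics.get_image('scene') ;fit(c,[A,B]);pointer(c)
c=dict(np.load('pics/s5.npz'))
im=cv2.resize(c['image'][196:246,228:278,::-1],None,fx=12,fy=12,interpolation=cv2.INTER_CUBIC);cv2.imwrite('pics/zz5.png',im)
```

```text
theta from TCP 0.9327953430148499 r 0.1148267223936703 (0.1131)
theta from TCP 0.931457927512455 r 0.11424660594956756 (0.1131)
13.275 [ 0.52351529 -0.02216916  0.22930095] [1.71394301 3.87854688 4.39087006] 0.008237071033710339 44.19349193572998
top 37
cover line [ 0.99786806 -0.06526371 -0.02982747  0.16492572] -0.065310135
scene 45
cover line [ 0.6878304  -0.72587144 -0.03155497  0.15376443] -0.81230044
plane theta,off,slope [9.16844003e-01 7.36400835e-04 1.16428364e-02] sd 0.004846359751844548 n 341 rms 0.0030509693669298426 theta with hinge fixed [0.88458825]
pointer dir 0.9397131 via hinge 0.8736025 n 53
depth dir 0.92443985 0.09691058672971749
plane theta,off,slope [9.16430968e-01 6.84396919e-04 1.39279611e-02] sd 0.004808608351029923 n 342 rms 0.003046052125151821 theta with hinge fixed [0.88373096]
pointer dir 0.93080306 via hinge 0.8768007 n 54
depth dir 0.9193409 0.09764136698471072
plane theta,off,slope [9.16133703e-01 7.01934602e-04 1.59563991e-02] sd 0.004750879357762225 n 343 rms 0.003011453265703875 theta with hinge fixed [0.88381325]
pointer dir 0.93408746 via hinge 0.8819237 n 52
depth dir 0.9127261 0.09692210845569796
```

View pics/zz5.png

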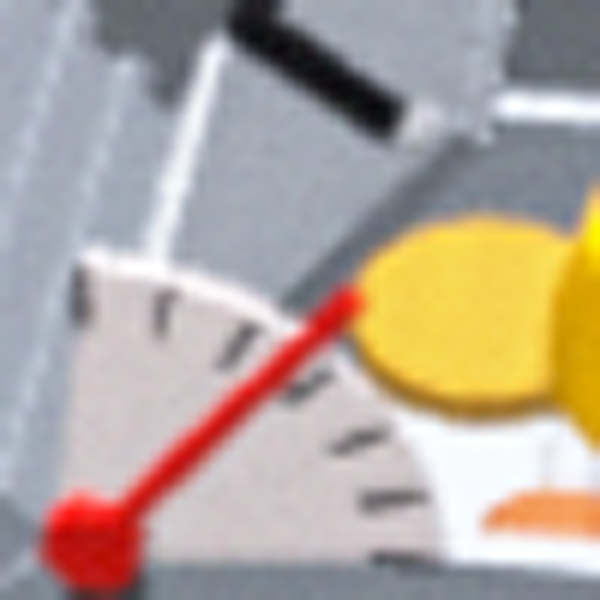

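```bash
python3 -c "
from rig import env
print(env.close_job())"
```

```text
the job is handed in; nothing more can be done
None
```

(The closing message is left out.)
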